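# Clear the carton and show the heat sink to the inspection camera

## Robot

A 6-joint arm with a two-finger parallel gripper is mounted at the origin on the work surface. World frame = base frame: x ahead of the robot, y to its left, z up, the work surface at z = 0. Lengths are in m, angles in rad, forces in N, time in s.
With the tool pointing down it reaches from about 0.3 to 0.775 m from the base axis. Payload 14.6 kg.
Tool frame: the origin (TCP) lies midway between the tips of the shut fingers; the grasp point (between the pads) lies 19 mm behind it (ctrl.pinch_z is the distance from the TCP to the grasp point, in m); z points along the fingers, y is the line along which they close (so a half turn about z gives the same grasp; the last joint's range is limited). The gripper opens to 94 mm and grips with 3 to 60 N. Pads are 16 mm wide; open, the fingers measure 119 mm over their backs; the gripper's body (75 mm by 177 mm) begins 78 mm behind the grasp point.
Start: joints at [-1.307, 0.3, 1.521, -0, 1.321, -0.067], TCP at [0.179, -0.52, 0.205] pointing down, gripper open.
Joint ranges: [-3.03, 3.03], [-0.79, 2.21], [0.23, 2.52], [-1.04, 4.18], [0, 3.07], [-2.55, 2.55]. Speed limits (rad/s): [2.22, 2.22, 2.57, 3.14, 3.14, 3.14].

## Interface

Orientations are given as [roll, pitch, yaw] about the fixed x, y, z axes, in that order (R = Rz(yaw) Ry(pitch) Rx(roll)).
In Python, from station import ctrl gives the robot as it stands.
- The arm moves only by the tool jog_arm, never from a script. Its argument "motion" is a list of rows, each a list of 7 numbers: the shift along the tool's x, y, z in m, then the turn, a rotation vector about the tool's x, y, z in rad, then the opening, from -1 (shut) to 1 (fully open). In form: [[tx, ty, tz, rx, ry, rz, gripper], ...]. A call has 1 to 5 rows; each row shifts and turns the commanded pose from where the row before left it, along the tool's axes as they then stand; what a row does not reach is not made up. A row lasts 1/10 s, in which the tool goes at most 50 mm and 8.59 degrees, less where a joint would pass 70% of its speed; a pose out of reach is approached as far as the arm can. A call is refused whole if a number of a shift passes 0.05 or a number of a turn 0.15, either way. A call with a gripper value outside its range is refused whole. The fingers move at their own pace and stop on an object; "squeeze" is the grip in N (left out, the last holds). Time passes only in rows, so rows that do not move let the fingers close. It gives the time, the measured TCP pose, the force, the opening and the grip force at its end, in the units of the state.
- ctrl.get_obs(): the state, without advancing time (a new reading comes with each control period).
- ctrl.camera(name): name is "scene" or "top" or "wrist"; returns the picture (480x640x3 uint8, red, green, blue); there is no depth.
- ctrl.camera_model(name): a dict with "intrinsics" (3x3 intrinsics, pixels), "rvec" (rotation vector, rad) and "tvec" (3), from world to camera coordinates, as OpenCV has them. Camera axes: x right, y down, z forward; pixel columns grow to the right and rows downward; lengths in m; the calibration is good to about 2 mm. A picture is of the moment at which its call begins: read the wrist's pose just before it. camera_model takes no time and is no camera call; for the wrist camera it gives the pose at the moment of the call.
- ctrl.hand_in(): hands the job in; it is judged then, once.
The state is a dict: "time_s": time; "qpos": joint angles; "joint_vel": joint speeds; "tau": joint torques, N m; "ee_pos": TCP position; "eef_rot": TCP orientation; "force": force on the tool from outside, world axes, zero at the start; "moment": the same for the moment, N m; "grip_width": finger opening in m; "grip_force": force on a finger pad.
Only numpy, scipy, OpenCV 4.12 (cv2) and the standard library are available. Lean on these libraries where they do the work, as an engineer would, in place of code of your own. Each camera call takes 0.05 s, during which the arm holds its last target. There are 200 camera calls.

## Task

First take the carton off the heat sink in the opened inverter housing, stack it squarely onto the column of two cartons, long sides matching, and let go. Then pick out the heat sink and present its flat underside to the tilted inspection camera: centred 12 cm in front of the lens, square to its line of sight, long sides level. Finish while holding it still there in the air, the column standing where it was, and leave the camera, the fan, the coil and the screwdriver where they are.

Things in the scene. Friction and masses are not known exactly. Their poses are not given: they have to be found in the camera images.
- housing: opened inverter housing: black steel tray without a cover, fixed to the bench, outside 200 (its x) x 260 (its y) x 58 mm high, walls and floor 5 mm thick; origin at the centre of its underside on the bench, z up. It may stand on the robot's left or right, the column of cartons being on the other side. The heat sink lies in its +y half (centre 35 to 55 mm from the middle, within 15 mm of the middle in x), the fan in its -y half.
- heat_sink: bare aluminium heat sink, 50 (its x) x 80 (its y) x 46 mm high, about 0.22 kg: a flat base plate 8 mm thick with seven upright 3 mm fins that run along its y; the two outer fins make its two long sides flat and 50 mm apart, good to grip. Origin at the centre of the flat underside, z up through the fins. It stands fins up on the housing's floor, turned up to 25 degrees from the housing's axes. The two ends are alike.
- carton_loose: closed cardboard carton, 60 (its x) x 90 (its y) x 40 mm high, about 0.18 kg, rigid; origin at the centre of its underside, z up. It lies flat on top of the heat sink's fins, so its underside is 51 mm above the bench, its long side roughly along the heat sink's. Either end may lead when stacking it.
- carton_mid: upper carton of the column of two, same size and kind as the loose carton; origin at the centre of its underside, which is 40 mm above the bench; its top is 80 mm above the bench. The loose carton goes on this one. It is not fixed.
- carton_base: lower carton of the column, same size and kind, standing on the bench; origin at the centre of its underside. It is not fixed.
- camera_stand: fixed stand of the inspection camera: a steel foot of 84 mm diameter with a yoke; origin at the centre of its underside on the bench, z up. Its -x side faces roughly to the robot. The camera head is hinged in the yoke 70 mm above the bench, about the stand's y axis. (Also on the bench, not needed: a flat multimeter near the robot, and at x = 0.77 m and beyond a can, a bottle up to 190 mm tall and a circuit board.)
- camera_tilt (a joint): tilt of the camera head in its yoke: 0 when the lens looks straight up, growing as the lens leans towards the stand's -x (towards the robot); somewhere between 0.35 and 0.65 rad at the start. A stiff hinge: it stays where it is; leave it.
- lens (a point): centre of the camera's lens, at the front end of the grey camera head (cylinder 48 mm in diameter, 69 mm long), 40 mm from the hinge. Its z axis is the direction in which the lens looks (up and towards the robot), its y axis is level, along the hinge. The heat sink is presented with its origin 120 mm along this z axis and its axes parallel to these (or turned half round about z, which is as good).
- fan: black square cooling fan, 60 x 60 x 25 mm, lying in the housing; origin at the centre of its underside. To be left alone.
- toroid: copper toroidal coil, 54 mm in diameter, 22 mm high, lying on the bench in front of the robot; origin at the centre of its underside. To be left alone.
- screwdriver: screwdriver with a yellow handle, 140 mm long, lying along its x on the bench between the robot and the camera. To be left alone.
Not all that is in view belongs to the job. What is shaped like the carton_base but blue, orange or pink is not meant.

How it is judged:
On the way, in this order (a step that is already met when the one before it is completed fails the run):
1. the loose carton lies squarely on the column of two and is let go (x of carton_loose in the frame of carton_mid between -0.012 and 0.012 m and y of carton_loose in the frame of carton_mid between -0.012 and 0.012 m and z of carton_loose in the frame of carton_mid between 0.036 and 0.044 m and angle between the y axis of carton_loose and the y axis of carton_mid, either way round below 0.17 rad and angle between each of carton_loose, carton_mid, carton_base's own z axis and vertical below 0.1 rad and x of carton_mid in the frame of carton_base between -0.012 and 0.012 m and y of carton_mid in the frame of carton_base between -0.012 and 0.012 m and z of carton_mid in the frame of carton_base between 0.036 and 0.044 m and angle between the y axis of carton_mid and the y axis of carton_base, either way round below 0.17 rad and height (world z) of carton_base below 0.006 m and distance of carton_base from where it was at the start of the episode below 0.03 m and contact force between the fingers and carton_loose below 0.1 N and linear speed of carton_loose below 0.02 m/s), for 0.3 s.
2. the heat sink is lifted clear of the housing in the gripper (contact force between the fingers and heat_sink above 1 N and height (world z) of heat_sink above 0.09 m and contact force between heat_sink and housing below 0.1 N), for 0.1 s.
At the end, for the whole second after the job is handed in: Gripper alone holds the heat sink still, underside centre within 18 mm per lens axis of the point 120 mm before the lens, attitude within 10 degrees, fins away from it. Cartons in one level column, each within 12 mm and 10 degrees of the one below, the lowest shifted under 30 mm (all of step 1 and contact force between the fingers and heat_sink above 1 N and x of heat_sink in the frame of lens between -0.018 and 0.018 m and y of heat_sink in the frame of lens between -0.018 and 0.018 m and z of heat_sink in the frame of lens between 0.102 and 0.138 m and angle between the z axis of heat_sink and the z axis of lens, either way round below 0.175 rad and angle between the y axis of heat_sink and the y axis of lens, either way round below 0.175 rad and angle between heat_sink's own z axis and vertical below 1.2 rad and height (world z) of heat_sink above 0.12 m and linear speed of heat_sink below 0.02 m/s and angular speed of heat_sink below 0.1 rad/s and contact force between heat_sink and camera_stand below 0.1 N and contact force between heat_sink and carton_loose below 0.1 N and contact force between heat_sink and carton_mid below 0.1 N and contact force between heat_sink and carton_base below 0.1 N and contact force between heat_sink and housing below 0.1 N); the arm keeps its last pose, push and grip.
It fails at once if the inspection camera is knocked out of place (lens moved more than 12 mm) (distance of lens from where it was at the start of the episode above 0.012 m).
It fails at once if another thing on the bench (cooling fan, copper coil, screwdriver) is moved more than 30 mm (distance of any of fan, toroid, screwdriver from where it was at the start of the episode above 0.03 m).
It also fails if it takes over 51 s, if anything falls off the work surface, if the arm or the gripper's body presses on something with over 40 N, if the wrist force passes 120 N, or if a joint passes its speed limit or range.

## Working session

There is one attempt and no reset: what is moved stays moved. The work goes in short steps, Python scripts to look and compute and a tool call to move; the robot and the scene stay as the last step left them, time stands still between calls to the robot, and variables do not carry over. Pictures are saved under pics/ and viewed, at most 11 in all, crops included, and the job is handed in when it is done.

Besides the shell and the picture viewer there is one more tool, called after "Request:" as name(argument=value, ...), one argument or row to a line, values as JSON. jog_arm: Moves the arm, as the interface text tells. Its arguments: {"type":"object","properties":{"motion":{"type":"array"},"squeeze":{"type":"number"}},"required":["motion"]}

```bash
ls; mkdir -p pics
cat > h.py <<'E'
import numpy as np, cv2
from station import ctrl
def P(n):
    m=ctrl.camera_model(n); K=np.array(m["intrinsics"],float); R=cv2.Rodrigues(np.array(m["rvec"],float))[0]; return K,R,np.array(m["tvec"],float).ravel()
def ray(M,uv,z):
    K,R,t=M; C=-R.T@t; d=R.T@np.linalg.inv(K)@np.array([uv[0],uv[1],1.]); return C+d*(z-C[2])/d[2]
def proj(M,X):
    K,R,t=M; p=K@(R@np.atleast_2d(X).T+t[:,None]); return (p[:2]/p[2]).T
E
python3 - <<'E'
from h import *
for n in ["scene","top"]:
    a=ctrl.camera(n); cv2.imwrite(f"pics/{n}0.png",a[:,:,::-1]); K,R,t=P(n); print(n,K.round(1).tolist(),(-R.T@t).round(3),R.round(3).tolist())
print(ctrl.get_obs())
E
```

```text
pics
scene [[446.0, 0.0, 319.0], [0.0, 446.0, 237.4], [0.0, 0.0, 1.0]] [0.87  0.443 0.718] [[-0.85, 0.527, 0.009], [0.391, 0.643, -0.658], [-0.353, -0.556, -0.753]]
top [[543.5, 0.0, 329.2], [0.0, 543.5, 232.3], [0.0, 0.0, 1.0]] [0.459 0.    1.101] [[0.004, -1.0, 0.002], [-0.989, -0.004, -0.145], [0.145, -0.002, -0.989]]
{'time_s': 0.1, 'qpos': array([-1.30663517e+00,  3.00421232e-01,  1.52152904e+00,  5.03995332e-07,
        1.32068059e+00, -6.66352177e-02]), 'joint_vel': array([-0.00043601, -0.00239786, -0.00137608, -0.00010976,  0.00135921,
       -0.00023515]), 'tau': array([ 1.27178137e-03, -5.32642829e+01, -3.53284121e+01,  7.09299138e-02,
        2.34895886e-02, -7.60840112e-05]), 'ee_pos': array([ 0.17855546, -0.51996082,  0.20493569]), 'eef_rot': array([-3.14055678e+00, -6.96169777e-05,  3.30796218e-01]), 'force': array([-0.06469769, -0.07944448,  0.14009363]), 'moment': array([0.03070293, 0.0150156 , 0.00702566]), 'grip_force': 0.0, 'grip_width': 0.09400143596494646}
```

View pics/top0.png

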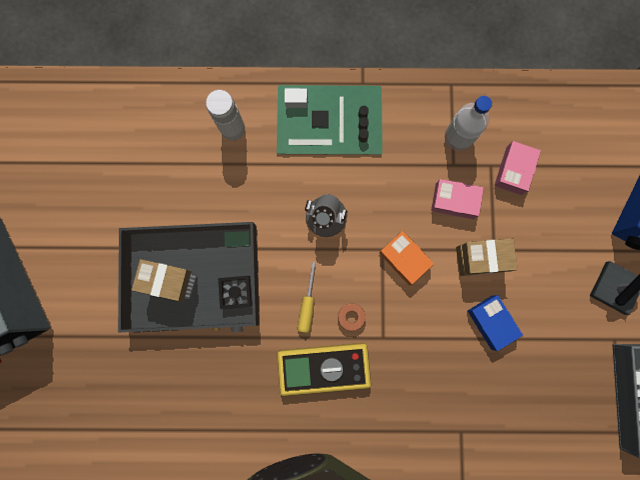

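View pics/scene0.png

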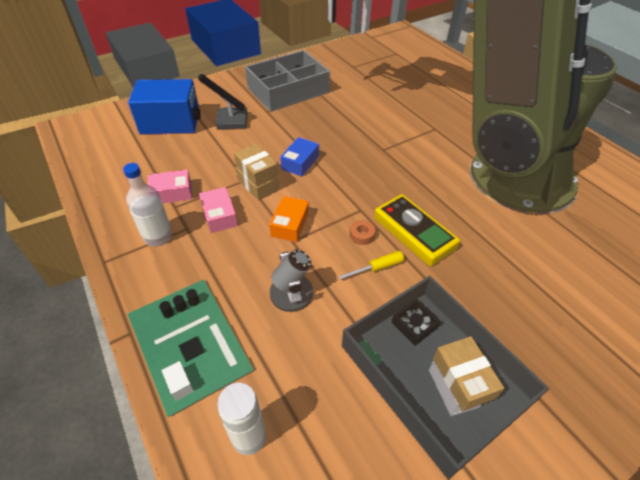

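The top view shows the kraft carton on the heat sink at (161,280) inside the housing, with the fan at (235,292). The kraft column of two is at (488,257), the camera at (325,214), the screwdriver at (308,295) and the coil at (351,317). The candidates for the column are kraft (488,257), orange (407,258), blue (495,322) and pink (458,198) and (519,167). Only the kraft one fits, because it has the right colour and is two high. I'll confirm this in an enlarged crop.

Run:
```python
import cv2,numpy as np
t=cv2.imread("pics/top0.png"); s=cv2.imread("pics/scene0.png")
z=lambda a,x,y,w,h,W,H: cv2.resize(a[y:y+h,x:x+w],(W,H),interpolation=cv2.INTER_CUBIC)
a=z(t,120,250,80,60,400,300); b=z(t,450,225,80,60,400,300); c=z(t,290,185,80,60,400,300); d=z(s,215,135,80,60,400,300)
cv2.imwrite("pics/mos.png",np.vstack([np.hstack([a,b]),np.hstack([c,d])]))
```

```text
(no output)
```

View pics/mos.png

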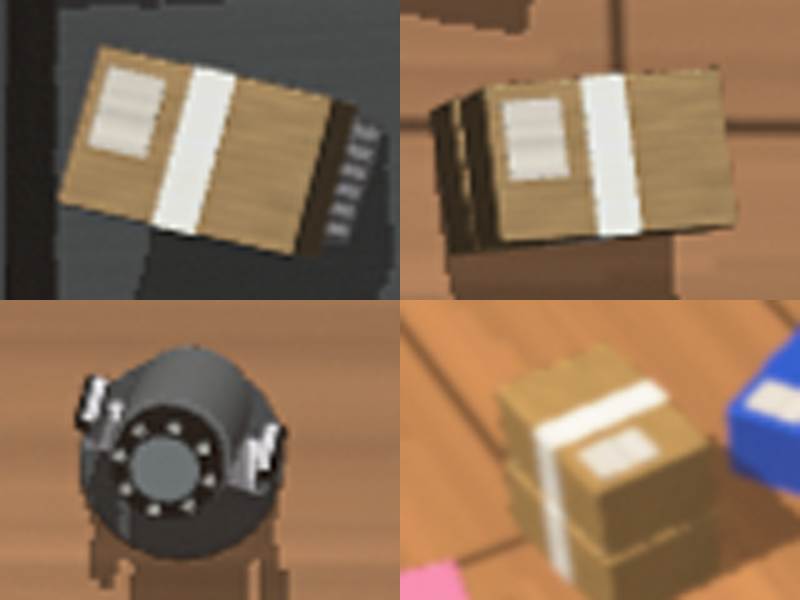

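The crop confirms the column as two stacked kraft cartons, and shows the loose carton on the finned sink. The lens is at about (323,219) and leans down and left in the image.

Run:
```python
from h import *
T=P("top")
def box(c,off,z):
    w=np.array([ray(T,(np.array(p)/5)+off,z)[:2] for p in c]); m=w.mean(0)
    l=(w[1]+w[2]-w[0]-w[3])/2; s=(w[0]+w[1]-w[2]-w[3])/2
    print(m.round(4),"L",np.linalg.norm(l).round(4),"S",np.linalg.norm(s).round(4),"yaw long",np.degrees(np.arctan2(*l[::-1])).round(1),"perp",np.degrees(np.arctan2(*s[::-1])).round(1))
box([(100,47),(333,100),(296,255),(60,200)],(119.5,249.5),.091)
box([(85,88),(320,68),(336,226),(100,242)],(449.5,224.5),.08)
L=ray(T,(322.6,218.2),.106)
print("lens",L.round(4),"foot",ray(T,(326,215.7),.008).round(4))
# fins: end row
for p in [(365,130),(337,240)]: print("fin end",ray(T,np.array(p)/5+(119.5,249.5),.051).round(4))
o=ctrl.get_obs(); print(o["qpos"],np.degrees(o["eef_rot"]))
K,R,t=P("wrist"); TR=cv2.Rodrigues(np.array([0,0,0.]))[0]
from scipy.spatial.transform import Rotation as Ro
A=Ro.from_euler("xyz",o["eef_rot"]).as_matrix(); print("cam in tool",(A.T@(-R.T@t-o["ee_pos"])).round(3),"axis",(A.T@R.T[:,2]).round(3))
```

```text
[0.5167 0.3135] L 0.09 S 0.0581 yaw long -102.6 perp -11.4
[ 0.565  -0.3082] L 0.0895 S 0.0592 yaw long -85.4 perp 3.4
lens [0.6308 0.0109 0.106 ] foot [0.6529 0.005  0.008 ]
fin end [0.527  0.2617 0.051 ]
fin end [0.4849 0.2707 0.051 ]
[-1.30663517e+00  3.00421232e-01  1.52152904e+00  5.03995332e-07
  1.32068059e+00 -6.66352177e-02] [-1.79940649e+02 -3.98875901e-03  1.89532271e+01]
cam in tool [ 0.072  0.    -0.178] axis [-0.248  0.001  0.969]
```

```bash
cat >> h.py <<'E'
from scipy.spatial.transform import Rotation as Ro
def plan(p0,r0,p1,r1,n,d=4):
    "n equal rows (tool-frame shift, turn) from pose 0 to pose 1; rotations as Rotation"
    rel=r0.inv()*r1; rv=(rel.as_rotvec()/n).round(d); S=sum(Ro.from_rotvec(rv*k).as_matrix() for k in range(n))
    t=np.linalg.solve(S,r0.inv().apply(np.array(p1)-p0)).round(d)
    p,r=np.array(p0,float),r0; path=[]
    for k in range(n): p=p+r.apply(t); r=r*Ro.from_rotvec(rv); path.append(p)
    print(n,"x",t.tolist(),rv.tolist(),"end err mm",((p-p1)*1e3).round(1),"deg",np.degrees((r.inv()*r1).magnitude()).round(2)," mid",path[n//2-1].round(3))
    return p,r
def down(yawdeg): return Ro.from_euler("xyz",[np.pi,0,np.radians(yawdeg)])
def now(): o=ctrl.get_obs(); return o["ee_pos"],Ro.from_euler("xyz",o["eef_rot"])
E
python3 - <<'E'
from h import *
p,r=plan(*now(),[.517,.3135,.2],down(78),20)
plan(p,r,[.517,.3135,.055],down(78),5)
E
```

```text
20 x [0.0439, -0.0168, 0.0003] [-0.0, -0.0, -0.0515] end err mm [-0.5 -0.2 -0.3] deg 0.07  mid [ 0.457 -0.148  0.202]
5 x [0.0, 0.0001, 0.0289] [-0.0001, -0.0002, -0.0001] end err mm [-0.1 -0.2  0.2] deg 0.01  mid [0.517 0.313 0.142]
```

Request:
jog_arm(
  motion=[
    [0.0439, -0.0168, 0.0003, 0, 0, -0.0515, 1],
    [0.0439, -0.0168, 0.0003, 0, 0, -0.0515, 1],
    [0.0439, -0.0168, 0.0003, 0, 0, -0.0515, 1],
    [0.0439, -0.0168, 0.0003, 0, 0, -0.0515, 1],
    [0.0439, -0.0168, 0.0003, 0, 0, -0.0515, 1],
  ],
)

```text
time_s: 0.6
ee_pos: [0.343, -0.3505, 0.2037]
eef_rot: [-3.141, 0.0, 0.59]
force: [0.9, -0.9, -0.6]
grip_width: 0.094
grip_force: 0.0
```

Request:
jog_arm(
  motion=[
    [0.0439, -0.0168, 0.0003, 0, 0, -0.0515, 1],
    [0.0439, -0.0168, 0.0003, 0, 0, -0.0515, 1],
    [0.0439, -0.0168, 0.0003, 0, 0, -0.0515, 1],
    [0.0439, -0.0168, 0.0003, 0, 0, -0.0515, 1],
    [0.0439, -0.0168, 0.0003, 0, 0, -0.0515, 1],
  ],
)

```text
time_s: 1.1
ee_pos: [0.4578, -0.1461, 0.2023]
eef_rot: [-3.141, 0.0, 0.848]
force: [0.3, -0.6, 0.1]
grip_width: 0.0939
grip_force: 0.0
```

Request:
jog_arm(
  motion=[
    [0.0439, -0.0168, 0.0003, 0, 0, -0.0515, 1],
    [0.0439, -0.0168, 0.0003, 0, 0, -0.0515, 1],
    [0.0439, -0.0168, 0.0003, 0, 0, -0.0515, 1],
  ],
)

```text
time_s: 1.4
ee_pos: [0.5002, -0.0118, 0.2013]
eef_rot: [-3.141, 0.0, 1.002]
force: [-0.3, -0.7, 0.3]
grip_width: 0.0942
grip_force: 0.0
```

Run:
```python
from h import *
import pickle
M=P("wrist"); a=ctrl.camera("wrist"); M2=P("wrist"); a2=ctrl.camera("wrist"); pickle.dump(M2,open("w1.pkl","wb"))
cv2.imwrite("pics/w1.png",a2[:,:,::-1])
print(now()[0],proj(M,[[.631,.011,.106]]),proj(M2,[[.631,.011,.106]]))
```

```text
[ 0.5004973  -0.0094616   0.20115748] [[449.91498435 117.257926  ]] [[452.91204433 125.2923251 ]]
```

View pics/w1.png

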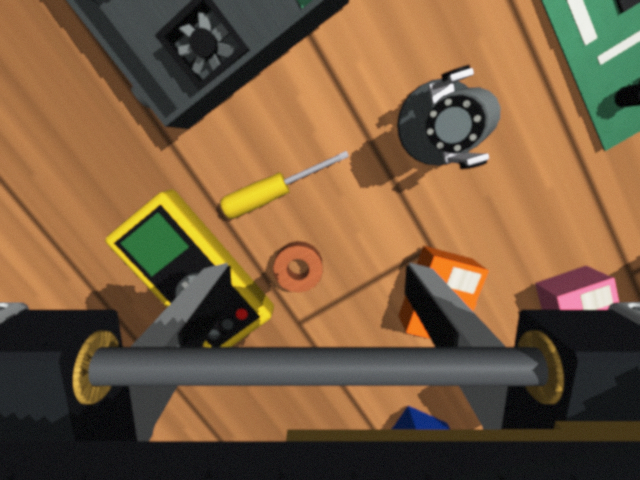

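The wrist view has the lens at (453,125), which matches the projected estimate (452.9,125.3). The screwdriver is at (285,185) and the coil at (298,267). Next I'll enlarge the camera in the wrist and scene views.

Run:
```python
import cv2,numpy as np
w=cv2.imread("pics/w1.png"); s=cv2.imread("pics/scene0.png")
a=cv2.resize(w[60:180,390:510],(480,480),interpolation=cv2.INTER_CUBIC); b=cv2.resize(s[240:312,262:325][:, :],(315,360),interpolation=cv2.INTER_CUBIC)
b=cv2.copyMakeBorder(b,0,120,0,0,cv2.BORDER_CONSTANT)
cv2.imwrite("pics/cam.png",np.hstack([a,b]))
```

```text
(no output)
```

View pics/cam.png

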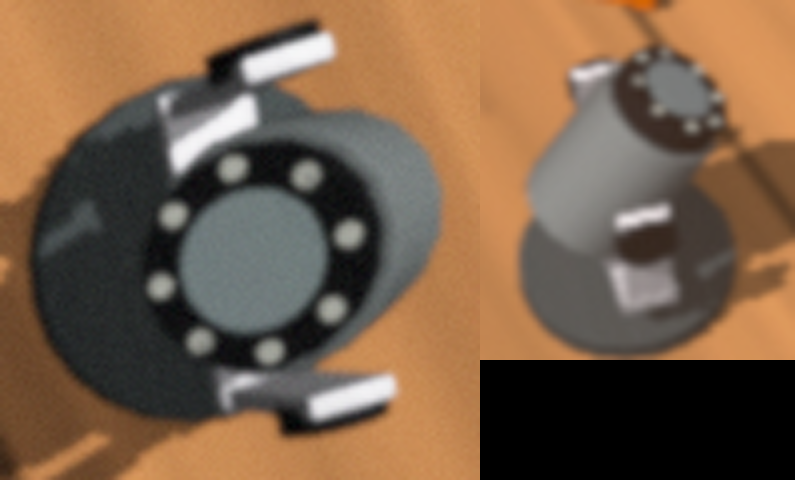

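Request:
jog_arm(
  motion=[
    [0.0439, -0.0168, 0.0003, 0, 0, -0.0515, 1],
    [0.0439, -0.0168, 0.0003, 0, 0, -0.0515, 1],
    [0.0439, -0.0168, 0.0003, 0, 0, -0.0515, 1],
    [0.0439, -0.0168, 0.0003, 0, 0, -0.0515, 1],
    [0.0439, -0.0168, 0.0003, 0, 0, -0.0515, 1],
  ],
)

```text
time_s: 2.0
ee_pos: [0.5238, 0.2207, 0.1998]
eef_rot: [-3.141, 0.0, 1.259]
force: [0.2, 0.1, -0.2]
grip_width: 0.094
grip_force: 0.0
```

Request:
jog_arm(
  motion=[
    [0.0439, -0.0168, 0.0003, 0, 0, -0.0515, 1],
    [0.0439, -0.0168, 0.0003, 0, 0, -0.0515, 1],
    [0, 0, 0, 0, 0, 0, 1],
  ],
)

```text
time_s: 2.3
ee_pos: [0.5154, 0.3169, 0.1986]
eef_rot: [-3.14, 0.0, 1.366]
force: [0.7, -1.0, -0.6]
grip_width: 0.094
grip_force: 0.0
```

Run:
```python
from h import *
import pickle
M2=P("wrist"); a2=ctrl.camera("wrist"); pickle.dump(M2,open("w2.pkl","wb"))
cv2.imwrite("pics/w2.png",a2[:,:,::-1])
p,r=now();print(p,r.as_euler("xyz",degrees=True))
```

```text
[0.51590557 0.31458816 0.19860502] [-1.79946013e+02  4.50032168e-02  7.81308235e+01]
```

View pics/w2.png

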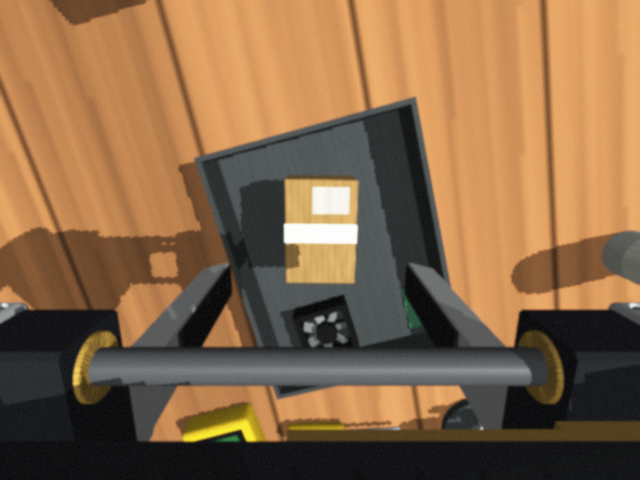

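The wrist view shows the loose carton aligned between the fingers: corners (286,178), (358,180), (356,283), (284,282), with the fan at (325,325). I'll check the grasp and fit the camera stand model to all three views.

```bash
cat > fit.py <<'E'
from h import *
import pickle
from scipy.optimize import least_squares
T,S,W=P("top"),P("scene"),pickle.load(open("w1.pkl","rb"))
f=lambda c,s,o:(np.array(c)+.5)/s-.5+np.array(o)
a=np.linspace(0,2*np.pi,180); C=np.c_[np.cos(a),np.sin(a),0*a]
def geom(q):
    x,y,yaw,t,h=q; Rz=Ro.from_euler("z",yaw); Rl=Rz*Ro.from_euler("y",-t); hp=np.array([x,y,.07])
    lens=hp+Rl.apply([0,0,.04]); rear=hp+Rl.apply(C*.024+[0,0,-.029])
    foot=np.vstack([C*.042,C*.042+[0,0,h]])+[x,y,0]; return lens,rear,foot,Rl
def res(q):
    L,re,fo,_=geom(q); r=[]
    for M,c in ((T,f((165,168),5,(290,185))),(S,f((199,86),5,(262,240))),(W,f((254,260),4,(390,60)))): r+=list(proj(M,L)[0]-c)
    pr=lambda M,X:proj(M,X)
    t,s,w=pr(T,fo),pr(S,fo),pr(W,fo)
    r+=[w[:,0].min()-f(32,4,390),w[:,1].max()-f(420,4,60),s[:,0].min()-f(40,5,262),s[:,0].max()-f(256,5,262),s[:,1].max()-f(355,5,240),
        t[:,0].min()-f(80,5,290),t[:,0].max()-f(285,5,290),t[:,1].max()-f(258,5,185)]
    t,s,w=pr(T,re),pr(S,re),pr(W,re)
    r+=[w[:,0].max()-f(441,4,390),s[:,0].min()-f(49,5,262),t[:,1].min()-f(47,5,185)]
    return np.array(r)
if __name__=="__main__":
    o=least_squares(res,[.653,.005,-.27,.55,.008],loss="soft_l1"); L,_,_,Rl=geom(o.x)
    print(o.x.round(4),res(o.x).round(1)); print("lens",L.round(4),"z",Rl.as_matrix()[:,2].round(3))
    np.save("lens.npy",np.r_[L,Rl.as_quat()])
    tip=lambda M,p,q,z:(lambda d:np.degrees(np.arctan2(-d[0],d[1])))(ray(M,p,z)-ray(M,q,z))
    print("yoke yaw",tip(W,f((290,58),4,(390,60)),f((352,396),4,(390,60)),.08), tip(T,f((92,103),5,(290,185)),f((265,155),5,(290,185)),.08))
    W2=pickle.load(open("w2.pkl","rb")); w=np.array([ray(W2,p,.091)[:2] for p in [(286,178),(358,180),(356,283),(284,282)]])
    l=(w[1]+w[0]-w[2]-w[3])/2; print("carton",w.mean(0).round(4),np.linalg.norm(l).round(4),np.linalg.norm(w[1]-w[0]).round(4),np.degrees(np.arctan2(*l[::-1])).round(1))
    t=down(78); p,r=plan(*now(),[.516,.3135,.055],down(78),6); 
    p,r=plan(p,r,[.516,.3135,.23],down(78),5)
    p,r=plan(p,r,[.565,-.308,.23],down(94),15)
E
python3 fit.py
```

```text
[ 0.6531  0.0049 -0.2736  0.5693  0.    ] [ 0.1 -0.6  0.1 -0.2  0.4  0.1 -1.8  0.4  0.4  0.8  0.8  0.  -0.1  0.3
  0.3 -0.3 -0.7]
lens [0.6324 0.0108 0.1037] z [-0.519  0.146  0.842]
yoke yaw -15.50377080096731 -16.729215653417352
carton [0.5179 0.3147] 0.0891 0.0579 77.4
6 x [-0.0002, 0.0001, 0.0239] [-0.0002, 0.0001, 0.0004] end err mm [ 0.2 -0.3  0.2] deg 0.02  mid [0.516 0.314 0.127]
5 x [0.0, -0.0, -0.035] [0.0001, 0.0, -0.0] end err mm [ 0.2 -0.2  0.2] deg 0.02  mid [0.516 0.313 0.125]
15 x [-0.0412, 0.0065, 0.0] [-0.0, 0.0, -0.0186] end err mm [-0.8 -0.5  0.3] deg 0.03  mid [0.517 0.021 0.23 ]
```

Request:
jog_arm(
  motion=[
    [0, 0.0001, 0.0239, 0, 0, 0, 1],
    [0, 0.0001, 0.0239, 0, 0, 0, 1],
    [0, 0.0001, 0.0239, 0, 0, 0, 1],
    [0, 0, 0.0239, 0, 0, 0, 1],
    [0, 0, 0.0239, 0, 0, 0, 1],
  ],
  squeeze=15,
)

```text
time_s: 2.85
ee_pos: [0.5173, 0.3113, 0.079]
eef_rot: [-3.142, 0.0, 1.358]
force: [0.3, 0.1, -0.4]
grip_width: 0.0939
grip_force: 0.0
```

Request:
jog_arm(
  motion=[
    [0, 0, 0.0239, 0, 0, 0, 1],
    [0, 0, 0, 0, 0, 0, 1],
    [0, 0, 0, 0, 0, 0, -1],
    [0, 0, 0, 0, 0, 0, -1],
    [0, 0, 0, 0, 0, 0, -1],
  ],
)

```text
time_s: 3.35
ee_pos: [0.5175, 0.313, 0.0574]
eef_rot: [3.14, -0.001, 1.36]
force: [0.3, -0.4, -0.3]
grip_width: 0.0735
grip_force: 0.0
```

Request:
jog_arm(
  motion=[
    [0, 0, 0, 0, 0, 0, -1],
    [0, 0, 0, 0, 0, 0, -1],
    [0, 0, 0, 0, 0, 0, -1],
  ],
)

```text
time_s: 3.65
ee_pos: [0.517, 0.3132, 0.0567]
eef_rot: [3.141, -0.0, 1.361]
force: [-1.9, -0.4, 6.0]
grip_width: 0.0599
grip_force: 15.0
```

Request:
jog_arm(
  motion=[
    [0, 0, -0.01, 0, 0, 0, -1],
    [0, 0, -0.025, 0, 0, 0, -1],
    [0, 0, -0.04, 0, 0, 0, -1],
    [0, 0, -0.05, 0, 0, 0, -1],
    [0, 0, -0.05, 0, 0, 0, -1],
  ],
)

```text
time_s: 4.15
ee_pos: [0.5163, 0.3128, 0.2331]
eef_rot: [-3.141, 0.001, 1.361]
force: [1.2, 1.0, -1.6]
grip_width: 0.0598
grip_force: 15.0
```

Run:
```python
from h import *
import pickle
for n in ("top","scene"): cv2.imwrite(f"pics/{n}3.png",ctrl.camera(n)[:,:,::-1])
M=P("wrist"); a=ctrl.camera("wrist"); pickle.dump(M,open("w3.pkl","wb")); cv2.imwrite("pics/w3.png",a[:,:,::-1])
p,r=now(); print(p,r.as_euler("xyz",degrees=True))
p,r=plan(p,r,[.565,-.308,.23],down(94),18)
```

```text
[0.51758229 0.3135049  0.23465513] [179.74003441  -0.21845639  77.97463696]
18 x [-0.0343, 0.0053, 0.0002] [0.0003, -0.0002, -0.0155] end err mm [-0.6  0.6  0.2] deg 0.05  mid [0.519 0.001 0.232]
```

View pics/w3.png

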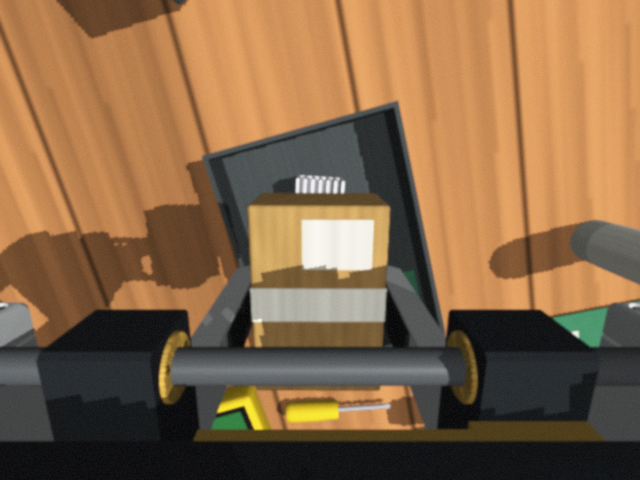

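The carton is held squarely. Move to the column and cross-check the column's position in the scene view.

Request:
jog_arm(
  motion=[
    [-0.0343, 0.0053, 0.0002, 0, 0, -0.0155, -1],
    [-0.0343, 0.0053, 0.0002, 0, 0, -0.0155, -1],
    [-0.0343, 0.0053, 0.0002, 0, 0, -0.0155, -1],
    [-0.0343, 0.0053, 0.0002, 0, 0, -0.0155, -1],
    [-0.0343, 0.0053, 0.0002, 0, 0, -0.0155, -1],
  ],
)

```text
time_s: 4.8
ee_pos: [0.5115, 0.1382, 0.2285]
eef_rot: [-3.139, 0.001, 1.439]
force: [0.0, -0.6, -2.4]
grip_width: 0.0604
grip_force: 15.0
```

Request:
jog_arm(
  motion=[
    [-0.0343, 0.0053, 0.0002, 0, 0, -0.0155, -1],
    [-0.0343, 0.0053, 0.0002, 0, 0, -0.0155, -1],
    [-0.0343, 0.0053, 0.0002, 0, 0, -0.0155, -1],
    [-0.0343, 0.0053, 0.0002, 0, 0, -0.0155, -1],
    [-0.0343, 0.0053, 0.0002, 0, 0, -0.0155, -1],
  ],
)

```text
time_s: 5.3
ee_pos: [0.5206, -0.035, 0.2276]
eef_rot: [-3.139, -0.0, 1.516]
force: [0.1, 0.2, -3.1]
grip_width: 0.0602
grip_force: 15.0
```

Request:
jog_arm(
  motion=[
    [-0.0343, 0.0053, 0.0002, 0, 0, -0.0155, -1],
    [-0.0343, 0.0053, 0.0002, 0, 0, -0.0155, -1],
    [-0.0343, 0.0053, 0.0002, 0, 0, -0.0155, -1],
    [-0.0343, 0.0053, 0.0002, 0, 0, -0.0155, -1],
    [-0.0343, 0.0053, 0.0002, 0, 0, -0.0155, -1],
  ],
)

```text
time_s: 5.8
ee_pos: [0.5431, -0.2069, 0.2263]
eef_rot: [-3.139, -0.001, 1.594]
force: [0.1, 0.1, -2.3]
grip_width: 0.06
grip_force: 15.0
```

Request:
jog_arm(
  motion=[
    [-0.0343, 0.0053, 0.0002, 0, 0, -0.0155, -1],
    [-0.0343, 0.0053, 0.0002, 0, 0, -0.0155, -1],
    [-0.0343, 0.0053, 0.0002, 0, 0, -0.0155, -1],
    [0, 0, 0, 0, 0, 0, -1],
  ],
)

```text
time_s: 6.2
ee_pos: [0.5627, -0.3111, 0.2246]
eef_rot: [-3.138, -0.002, 1.637]
force: [0.2, 0.8, -3.0]
grip_width: 0.06
grip_force: 15.0
```

Run:
```python
from h import *
S=P("scene"); w=np.array([ray(S,np.array(p)/5+(214.6,134.6),.08)[:2] for p in [(205,45),(315,140),(200,192),(97,95)]])
print(w.round(3).tolist(),w.mean(0).round(4))
p,r=now(); print(p,r.as_euler("xyz",degrees=True))
p,r=plan(p,r,[.565,-.308,.105],down(94.2),5)
p,r=plan(p,r,[.565,-.308,.0865],down(94.2),3)
```

```text
[[0.545, -0.352], [0.533, -0.265], [0.593, -0.26], [0.603, -0.344]] [ 0.5685 -0.3051]
[ 0.56270232 -0.31108388  0.22458165] [-1.79814688e+02 -9.68378832e-02  9.38027443e+01]
5 x [0.0006, 0.0005, 0.0239] [-0.0006, -0.0003, -0.0014] end err mm [-0.3  0.2  0.1] deg 0.02  mid [ 0.563 -0.31   0.177]
3 x [-0.0001, 0.0001, 0.0062] [-0.0001, -0.0001, 0.0] end err mm [ 0.1 -0.1 -0. ] deg 0.01  mid [ 0.565 -0.308  0.099]
```

Request:
jog_arm(
  motion=[
    [0.001, -0.0003, 0.0239, 0, 0, -0.003, -1],
    [0.001, -0.0003, 0.0239, 0, 0, -0.003, -1],
    [0.001, -0.0003, 0.0239, 0, 0, -0.003, -1],
    [0.001, -0.0003, 0.0239, 0, 0, -0.003, -1],
    [0.0005, -0.0003, 0.019, 0, 0, -0.003, -1],
  ],
)

```text
time_s: 6.7
ee_pos: [0.5607, -0.3023, 0.1098]
eef_rot: [-3.139, -0.002, 1.655]
force: [-0.6, -0.1, -2.8]
grip_width: 0.0599
grip_force: 15.0
```

Request:
jog_arm(
  motion=[
    [0, 0, 0.005, 0, 0, 0, -1],
    [0, 0, 0, 0, 0, 0, -1],
    [0, 0, 0, 0, 0, 0, -1],
  ],
)

```text
time_s: 7.0
ee_pos: [0.562, -0.3035, 0.1086]
eef_rot: [3.141, 0.0, 1.655]
force: [-0.1, 0.2, -1.9]
grip_width: 0.0602
grip_force: 15.0
```

Run:
```python
from h import *
for n in ("top","scene"):
    cv2.imwrite(f"pics/{n}4.png",ctrl.camera(n)[:,:,::-1])
t=cv2.imread("pics/top4.png"); s=cv2.imread("pics/scene4.png")
z=lambda a,x,y,w,h: cv2.resize(a[y:y+h,x:x+w],(w*5,h*5),interpolation=cv2.INTER_CUBIC)
cv2.imwrite("pics/m4.png",np.hstack([z(t,440,210,80,100),z(s,215,105,80,100)]))
p,r=now(); print(p,r.as_euler("xyz",degrees=True))
plan(p,r,[.5662,-.3072,.0865],down(95),4)
```

```text
[ 0.56208379 -0.30369278  0.10893824] [1.79928527e+02 5.31436221e-02 9.48140259e+01]
4 x [-0.001, 0.0009, 0.0056] [0.0003, 0.0002, -0.0008] end err mm [-0.2 -0.2  0. ] deg 0.01  mid [ 0.564 -0.306  0.098]
```

View pics/m4.png

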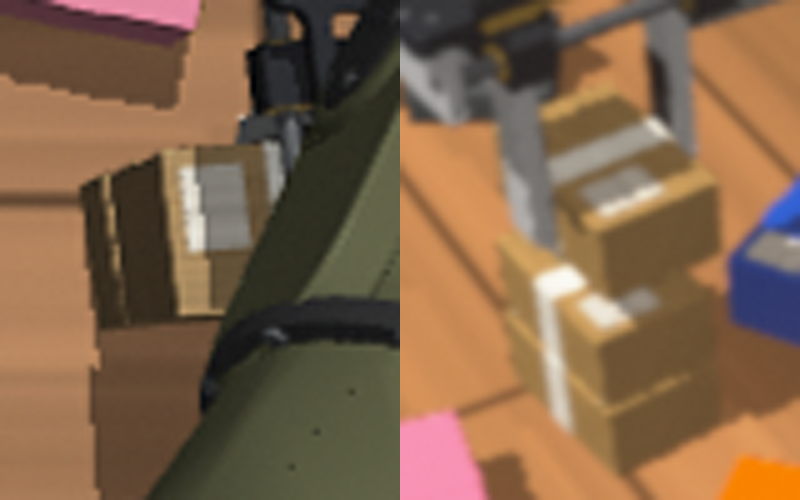

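The scene crop shows the held carton just above the column. I'll compare its bottom corners, (612,295) and (718,240) in the crop, with the mid carton's top corners, (604,348) and (716,290), in that same view.

Run:
```python
from h import *
S=P("scene"); g=lambda p,z: ray(S,(np.array(p)-(400,0)+.5)/5-.5+(215,105),z)[:2]
for a,b in (((612,295),(604,348)),((718,240),(716,290))): A,B=g(a,.1032),g(b,.08); print(A.round(4),B.round(4),"need shift",(B-A).round(4))
def box(p,yaw,z):
    c,s=np.cos(yaw),np.sin(yaw); return [(p[0]+c*u-s*v,p[1]+s*u+c*v,z) for u in(-.03,.03) for v in(-.045,.045)]
pc=lambda X:((proj(S,X)-(215,105)+.5)*5-.5+(400,0)).round(0).tolist()
print("held model",pc(box((.562,-.3037),np.radians(4.8),.1032))); print("mid model",pc(box((.565,-.308),np.radians(4.2),.08)),pc(box((.5665,-.3068),np.radians(5),.08)))
```

```text
[ 0.5849 -0.2589] [ 0.5931 -0.2552] need shift [0.0082 0.0038]
[ 0.5284 -0.2686] [ 0.5331 -0.2646] need shift [0.0047 0.004 ]
held model [[618.0, 149.0], [726.0, 249.0], [503.0, 196.0], [608.0, 301.0]]
mid model [[614.0, 187.0], [718.0, 288.0], [500.0, 234.0], [601.0, 339.0]] [[611.0, 190.0], [717.0, 290.0], [498.0, 237.0], [601.0, 342.0]]
```

Request:
jog_arm(
  motion=[
    [-0.0005, 0.0017, 0.006, 0, 0, 0, -1],
    [-0.0005, 0.0016, 0.006, 0, 0, 0, -1],
    [-0.0004, 0.0016, 0.006, 0, 0, 0, -1],
    [0, 0, 0, 0, 0, 0, -1],
    [0, 0, 0, 0, 0, 0, -1],
  ],
)

```text
time_s: 7.6
ee_pos: [0.5667, -0.3045, 0.0896]
eef_rot: [-3.141, -0.0, 1.655]
force: [-0.4, 0.8, -2.5]
grip_width: 0.0598
grip_force: 15.0
```

Request:
jog_arm(
  motion=[
    [0, 0, 0.002, 0, 0, 0, -1],
    [0, 0, 0, 0, 0, 0, -1],
  ],
)

```text
time_s: 7.8
ee_pos: [0.5667, -0.3045, 0.0878]
eef_rot: [-3.142, -0.0, 1.655]
force: [0.6, 0.8, -3.3]
grip_width: 0.0601
grip_force: 15.0
```

Request:
jog_arm(
  motion=[
    [0, 0, 0.001, 0, 0, 0, -1],
    [0, 0, 0, 0, 0, 0, -1],
  ],
)

```text
time_s: 8.0
ee_pos: [0.5667, -0.3045, 0.0868]
eef_rot: [-3.142, -0.0, 1.655]
force: [-0.8, -0.2, -2.9]
grip_width: 0.0597
grip_force: 15.0
```

Request:
jog_arm(
  motion=[
    [0, 0, 0.001, 0, 0, 0, -1],
    [0, 0, 0, 0, 0, 0, -1],
  ],
)

```text
time_s: 8.2
ee_pos: [0.5667, -0.3045, 0.0857]
eef_rot: [-3.141, -0.0, 1.655]
force: [0.2, -0.6, -2.6]
grip_width: 0.0599
grip_force: 15.0
```

Request:
jog_arm(
  motion=[
    [0, 0, 0.001, 0, 0, 0, -1],
    [0, 0, 0, 0, 0, 0, -1],
  ],
)

```text
time_s: 8.4
ee_pos: [0.5668, -0.3046, 0.0857]
eef_rot: [3.141, 0.0, 1.655]
force: [-3.0, 1.4, 4.1]
grip_width: 0.0596
grip_force: 15.0
```

Contact: the force moved from −2.6 to +4.1 N. Releasing and lifting.

Request:
jog_arm(
  motion=[
    [0, 0, 0, 0, 0, 0, 0.6],
    [0, 0, 0, 0, 0, 0, 0.6],
    [0, 0, 0, 0, 0, 0, 0.6],
    [0, 0, 0, 0, 0, 0, 0.6],
    [0, 0, -0.01, 0, 0, 0, 0.6],
  ],
)

```text
time_s: 8.9
ee_pos: [0.5662, -0.3042, 0.0939]
eef_rot: [-3.14, -0.001, 1.655]
force: [-0.2, -0.2, -0.0]
grip_width: 0.075
grip_force: 0.0
```

Request:
jog_arm(
  motion=[
    [0, 0, -0.03, 0, 0, 0, 0.6],
    [0, 0, -0.04, 0, 0, 0, 0.6],
    [0, 0, -0.05, 0, 0, 0, 1],
    [0, 0, 0, 0, 0, 0, 1],
    [0, 0, 0, 0, 0, 0, 1],
  ],
)

```text
time_s: 9.4
ee_pos: [0.567, -0.3047, 0.2164]
eef_rot: [3.139, 0.002, 1.655]
force: [-0.6, -0.3, 0.4]
grip_width: 0.093
grip_force: 0.0
```

Run:
```python
from h import *
import pickle
s=ctrl.camera("scene")[:,:,::-1]; M=P("wrist"); w=ctrl.camera("wrist")[:,:,::-1]; pickle.dump(M,open("w5.pkl","wb"))
cv2.imwrite("pics/w5.png",w); cv2.imwrite("pics/s5.png",s)
# model: loose at z .12, mid, in scene + wrist
print("loose centre top proj wrist",proj(M,[[.567,-.305,.12]]).round(0))
z=lambda a,x,y,ww,h: cv2.resize(a[y:y+h,x:x+ww],(ww*5,h*5),interpolation=cv2.INTER_CUBIC)
cv2.imwrite("pics/m5.png",np.hstack([z(s,215,125,80,80),cv2.resize(w[80:320,200:440],(400,400))]))
p,r=now(); print(p,r.as_euler("xyz",degrees=True)); h=np.load("lens.npy")
Rl=Ro.from_quat(h[3:]); U=h[:3]+Rl.apply([0,0,.12]); print("sink target",U.round(4),"lens y",Rl.apply([0,1,0]).round(3))
T=P("top");
```

```text
loose centre top proj wrist [[318. 235.]]
[ 0.5663276  -0.30429963  0.21382834] [-1.79921870e+02 -5.79674916e-02  9.48131191e+01]
sink target [0.5701 0.0282 0.2048] lens y [0.27  0.963 0.   ]
```

View pics/m5.png

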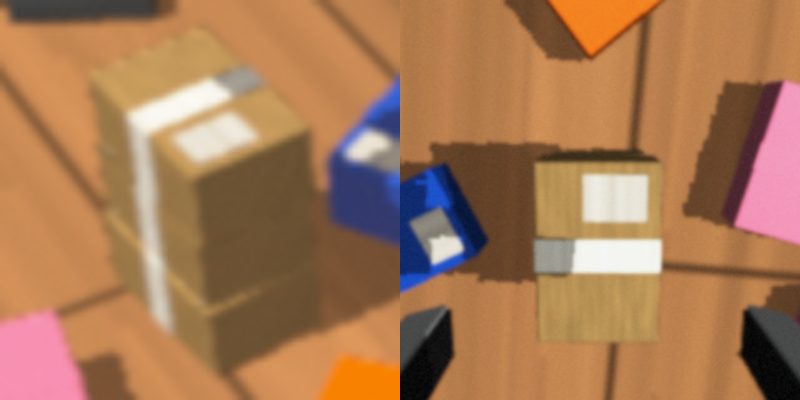

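The column is square: the loose carton's edges continue those of the cartons below. Now back over the heat sink.

Run:
```python
from h import *
p,r=now(); plan(p,r,[.512,.305,.2],down(78),15)
```

```text
15 x [0.0405, -0.0058, 0.0009] [-0.0001, -0.0001, 0.0196] end err mm [-0.1 -0.2  0.5] deg 0.05  mid [ 0.519 -0.022  0.208]
```

Request:
jog_arm(
  motion=[
    [0.0405, -0.0058, 0.0009, 0, 0, 0.0196, 1],
    [0.0405, -0.0058, 0.0009, 0, 0, 0.0196, 1],
    [0.0405, -0.0058, 0.0009, 0, 0, 0.0196, 1],
    [0.0405, -0.0058, 0.0009, 0, 0, 0.0196, 1],
    [0.0405, -0.0058, 0.0009, 0, 0, 0.0196, 1],
  ],
)

```text
time_s: 10.0
ee_pos: [0.5276, -0.102, 0.209]
eef_rot: [-3.139, -0.001, 1.556]
force: [0.7, -0.1, 0.3]
grip_width: 0.0941
grip_force: 0.0
```

Request:
jog_arm(
  motion=[
    [0.0405, -0.0058, 0.0009, 0, 0, 0.0196, 1],
    [0.0405, -0.0058, 0.0009, 0, 0, 0.0196, 1],
    [0.0405, -0.0058, 0.0009, 0, 0, 0.0196, 1],
    [0.0405, -0.0058, 0.0009, 0, 0, 0.0196, 1],
    [0.0405, -0.0058, 0.0009, 0, 0, 0.0196, 1],
  ],
)

```text
time_s: 10.5
ee_pos: [0.5096, 0.1016, 0.2047]
eef_rot: [-3.14, 0.001, 1.458]
force: [1.1, 0.2, -0.5]
grip_width: 0.0938
grip_force: 0.0
```

Request:
jog_arm(
  motion=[
    [0.0405, -0.0058, 0.0009, 0, 0, 0.0196, 1],
    [0.0405, -0.0058, 0.0009, 0, 0, 0.0196, 1],
    [0.0405, -0.0058, 0.0009, 0, 0, 0.0196, 1],
    [0.0405, -0.0058, 0.0009, 0, 0, 0.0196, 1],
    [0.0405, -0.0058, 0.0009, 0, 0, 0.0196, 1],
  ],
)

```text
time_s: 11.0
ee_pos: [0.5116, 0.3061, 0.1999]
eef_rot: [-3.14, 0.002, 1.36]
force: [0.9, -0.9, 0.4]
grip_width: 0.0939
grip_force: 0.0
```

Request:
jog_arm(
  motion=[
    [0, 0, 0, 0, 0, 0, 1],
    [0, 0, 0, 0, 0, 0, 1],
  ],
)

```text
time_s: 11.2
ee_pos: [0.5117, 0.3047, 0.1998]
eef_rot: [-3.14, 0.002, 1.362]
force: [-0.1, -0.8, 0.9]
grip_width: 0.0938
grip_force: 0.0
```

Run:
```python
from h import *
import pickle
M=P("wrist"); w=ctrl.camera("wrist")[:,:,::-1]; pickle.dump(M,open("w6.pkl","wb")); cv2.imwrite("pics/w6.png",w)
cv2.imwrite("pics/m6.png",cv2.resize(w[150:300,240:440],(800,600),interpolation=cv2.INTER_CUBIC))
p,r=now(); print(p,r.as_euler("xyz",degrees=True))
```

```text
[0.51198584 0.30391904 0.20025592] [-1.79913765e+02  8.40508693e-02  7.79863440e+01]
```

View pics/m6.png

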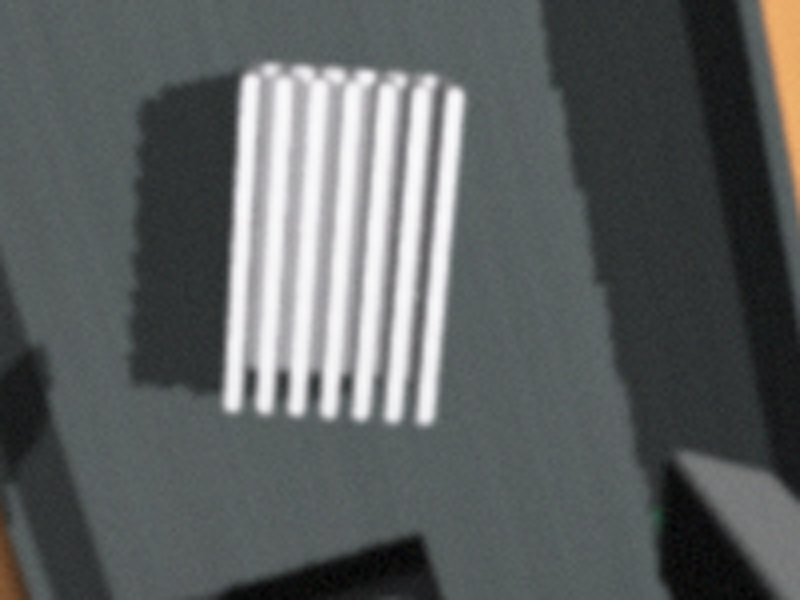

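The fin tops are clear, with corners in the crop at (240,74), (466,88), (436,426) and (223,412).

Run:
```python
from h import *
import pickle
M=pickle.load(open("w6.pkl","rb")); w=np.array([ray(M,(np.array(c)+.5)/4-.5+(240,150),.051)[:2] for c in [(240,74),(466,88),(436,426),(223,412)]])
l=(w[0]+w[1]-w[2]-w[3])/2; s=(w[1]+w[2]-w[0]-w[3])/2; c=w.mean(0); yaw=np.degrees(np.arctan2(*l[::-1]))
print(c.round(4),np.linalg.norm(l).round(4),np.linalg.norm(s).round(4),yaw,np.degrees(np.arctan2(*s[::-1])))
yw=yaw; p,r=now(); p,r=plan(p,r,[*c,.07],down(yw),5); p,r=plan(p,r,[*c,.013],down(yw),4)
```

```text
[0.5197 0.3094] 0.0812 0.0518 74.46565166602436 -15.61144317201561
5 x [0.0015, 0.0013, 0.026] [-0.0003, 0.0003, 0.0123] end err mm [0.2 0.2 0.2] deg 0.0  mid [0.515 0.306 0.148]
4 x [-0.0001, -0.0, 0.0143] [0.0, 0.0, -0.0] end err mm [ 0.1 -0.2  0. ] deg 0.0  mid [0.52  0.309 0.042]
```

Request:
jog_arm(
  motion=[
    [0.0015, 0.0013, 0.026, 0, 0, 0.0123, 1],
    [0.0015, 0.0013, 0.026, 0, 0, 0.0123, 1],
    [0.0015, 0.0013, 0.026, 0, 0, 0.0123, 1],
    [0.0015, 0.0013, 0.026, 0, 0, 0.0123, 1],
    [0.0015, 0.0013, 0.026, 0, 0, 0.0123, 1],
  ],
  squeeze=30,
)

```text
time_s: 11.75
ee_pos: [0.5206, 0.3088, 0.0703]
eef_rot: [-3.141, 0.0, 1.297]
force: [0.1, 0.2, -0.7]
grip_width: 0.0941
grip_force: 0.0
```

Request:
jog_arm(
  motion=[
    [0, 0, 0.0143, 0, 0, 0, 1],
    [0, 0, 0.0143, 0, 0, 0, 1],
    [0, 0, 0.0143, 0, 0, 0, 1],
    [0, 0, 0.0123, 0, 0, 0, 1],
    [0, 0, 0, 0, 0, 0, 1],
  ],
)

```text
time_s: 12.25
ee_pos: [0.5197, 0.3099, 0.0146]
eef_rot: [-3.14, 0.002, 1.299]
force: [1.1, -0.2, -0.8]
grip_width: 0.0939
grip_force: 0.0
```

Request:
jog_arm(
  motion=[
    [0, 0, 0, 0, 0, 0, 1],
    [0, 0, 0, 0, 0, 0, 1],
  ],
)

```text
time_s: 12.45
ee_pos: [0.5208, 0.3106, 0.017]
eef_rot: [3.141, -0.001, 1.299]
force: [0.1, -0.5, 1.1]
grip_width: 0.0942
grip_force: 0.0
```

Request:
jog_arm(
  motion=[
    [0, 0, 0, 0, 0, 0, -1],
    [0, 0, 0, 0, 0, 0, -1],
    [0, 0, 0, 0, 0, 0, -1],
    [0, 0, 0, 0, 0, 0, -1],
    [0, 0, 0, 0, 0, 0, -1],
  ],
)

```text
time_s: 12.95
ee_pos: [0.5204, 0.3103, 0.0162]
eef_rot: [3.142, -0.0, 1.299]
force: [0.1, -0.7, 0.4]
grip_width: 0.0575
grip_force: 0.0
```

Request:
jog_arm(
  motion=[
    [0, 0, 0, 0, 0, 0, -1],
    [0, 0, 0, 0, 0, 0, -1],
    [0, 0, 0, 0, 0, 0, -1],
    [0, 0, 0, 0, 0, 0, -1],
  ],
)

```text
time_s: 13.35
ee_pos: [0.5203, 0.3104, 0.0161]
eef_rot: [-3.141, 0.0, 1.299]
force: [-0.8, 0.7, 0.2]
grip_width: 0.0501
grip_force: 30.0
```

Run:
```python
from h import *
for k in range(1): p,r=now(); print(p,r.as_euler("xyz",degrees=True),ctrl.get_obs()["grip_width"])
```

```text
[0.52031814 0.31035639 0.01614206] [-1.79990730e+02  3.25180241e-03  7.44479253e+01] 0.050113453940928095
```

Request:
jog_arm(
  motion=[
    [0, 0, -0.01, 0, 0, 0, -1],
    [0, 0, -0.025, 0, 0, 0, -1],
    [0, 0, -0.04, 0, 0, 0, -1],
    [0, 0, -0.045, 0, 0, 0, -1],
    [0, 0, -0.045, 0, 0, 0, -1],
  ],
)

```text
time_s: 13.85
ee_pos: [0.52, 0.3101, 0.1834]
eef_rot: [-3.142, 0.0, 1.299]
force: [0.3, 0.5, -1.1]
grip_width: 0.0499
grip_force: 30.0
```

Request:
jog_arm(
  motion=[
    [0, 0, -0.04, 0, 0, 0, -1],
    [0, 0, -0.01, 0, 0, 0, -1],
    [0, 0, 0, 0, 0, 0, -1],
    [0, 0, 0, 0, 0, 0, -1],
  ],
)

```text
time_s: 14.25
ee_pos: [0.5199, 0.3101, 0.2293]
eef_rot: [-3.14, 0.002, 1.299]
force: [-0.1, 0.0, -2.9]
grip_width: 0.0499
grip_force: 30.0
```

```bash
cat > fin.py <<'E'
from h import *
q=np.load("lens.npy"); Rl=Ro.from_quat(q[3:]); m=Rl.as_matrix(); R1=Ro.from_matrix(np.c_[m[:,1],m[:,0],-m[:,2]]); o=np.array([-.001,0,.011])
tgt=lambda d:q[:3]+Rl.apply([0,0,.12+d])-R1.apply(o)
p,r=now(); print(p,r.as_euler("xyz",degrees=True),"goal",tgt(0).round(4),R1.as_euler("xyz").round(3))
E
python3 - <<'E'
from fin import *
p,r=plan(p,r,tgt(.04),R1,18); plan(p,r,tgt(0),R1,4)
E
```

```text
[0.51986231 0.31005339 0.22930519] [-1.79891089e+02  1.02144272e-01  7.44440402e+01] goal [0.5646 0.0308 0.214 ] [2.572 0.    1.297]
18 x [-0.0143, 0.0055, 0.0005] [-0.0317, 0.0001, 0.0001] end err mm [-0.2 -0.4 -0.9] deg 0.07  mid [0.533 0.173 0.231]
4 x [0.0001, 0.0002, 0.0098] [-0.0002, -0.0002, 0.0001] end err mm [ 0.1 -0.1  0.2] deg 0.01  mid [0.554 0.033 0.23 ]
```

Request:
jog_arm(
  motion=[
    [-0.0143, 0.0055, 0.0005, -0.0317, 0, 0, -1],
    [-0.0143, 0.0055, 0.0005, -0.0317, 0, 0, -1],
    [-0.0143, 0.0055, 0.0005, -0.0317, 0, 0, -1],
    [-0.0143, 0.0055, 0.0005, -0.0317, 0, 0, -1],
    [-0.0143, 0.0055, 0.0005, -0.0317, 0, 0, -1],
  ],
)

```text
time_s: 14.75
ee_pos: [0.5271, 0.2331, 0.2279]
eef_rot: [2.985, 0.002, 1.299]
force: [-0.2, 0.5, -1.3]
grip_width: 0.0502
grip_force: 30.0
```

Request:
jog_arm(
  motion=[
    [-0.0143, 0.0055, 0.0005, -0.0317, 0, 0, -1],
    [-0.0143, 0.0055, 0.0005, -0.0317, 0, 0, -1],
    [-0.0143, 0.0055, 0.0005, -0.0317, 0, 0, -1],
    [-0.0143, 0.0055, 0.0005, -0.0317, 0, 0, -1],
    [-0.0143, 0.0055, 0.0005, -0.0317, 0, 0, -1],
  ],
)

```text
time_s: 15.25
ee_pos: [0.5342, 0.157, 0.2316]
eef_rot: [2.827, 0.002, 1.299]
force: [1.0, -0.3, -2.3]
grip_width: 0.0498
grip_force: 30.0
```

Request:
jog_arm(
  motion=[
    [-0.0143, 0.0055, 0.0005, -0.0317, 0, 0, -1],
    [-0.0143, 0.0055, 0.0005, -0.0317, 0, 0, -1],
    [-0.0143, 0.0055, 0.0005, -0.0317, 0, 0, -1],
    [-0.0143, 0.0055, 0.0005, -0.0317, 0, 0, -1],
    [-0.0143, 0.0055, 0.0005, -0.0317, 0, 0, -1],
  ],
)

```text
time_s: 15.75
ee_pos: [0.5404, 0.0812, 0.2395]
eef_rot: [2.668, 0.002, 1.3]
force: [0.3, -0.2, -3.1]
grip_width: 0.05
grip_force: 30.0
```

Request:
jog_arm(
  motion=[
    [-0.0143, 0.0055, 0.0005, -0.0317, 0, 0, -1],
    [-0.0143, 0.0055, 0.0005, -0.0317, 0, 0, -1],
    [-0.0143, 0.0055, 0.0005, -0.0317, 0, 0, -1],
    [0, 0, 0, 0, 0, 0, -1],
    [0, 0, 0, 0, 0, 0, -1],
  ],
)

```text
time_s: 16.25
ee_pos: [0.5438, 0.0366, 0.2471]
eef_rot: [2.574, 0.001, 1.299]
force: [0.4, 0.3, -1.1]
grip_width: 0.0501
grip_force: 30.0
```

Run:
```python
from fin import *
plan(p,r,tgt(0),R1,5)
```

```text
[0.54383308 0.03655915 0.24714761] [1.47474238e+02 3.21662109e-02 7.44146321e+01] goal [0.5646 0.0308 0.214 ] [2.572 0.    1.297]
5 x [0.0, 0.0001, 0.0079] [-0.0003, -0.0001, 0.0003] end err mm [ 0.1 -0.1  0.1] deg 0.01  mid [0.552 0.034 0.234]
```

Request:
jog_arm(
  motion=[
    [0, 0.0001, 0.0079, 0, 0, 0, -1],
    [0, 0.0001, 0.0079, 0, 0, 0, -1],
    [0, 0.0001, 0.0079, 0, 0, 0, -1],
    [0, 0.0001, 0.0079, 0, 0, 0, -1],
    [0, 0.0001, 0.0079, 0, 0, 0, -1],
  ],
)

```text
time_s: 16.75
ee_pos: [0.5656, 0.0306, 0.2147]
eef_rot: [2.572, 0.0, 1.299]
force: [0.1, 0.1, -2.3]
grip_width: 0.0499
grip_force: 30.0
```

Request:
jog_arm(
  motion=[
    [0, 0, 0, 0, 0, 0, -1],
    [0, 0, 0, 0, 0, 0, -1],
    [0, 0, 0, 0, 0, 0, -1],
    [0, 0, 0, 0, 0, 0, -1],
    [0, 0, 0, 0, 0, 0, -1],
  ],
)

```text
time_s: 17.25
ee_pos: [0.5653, 0.0307, 0.2159]
eef_rot: [2.571, -0.0, 1.299]
force: [0.4, -0.3, -1.9]
grip_width: 0.0498
grip_force: 30.0
```

Run:
```python
from fin import *
print("pos err mm in lens axes",(Rl.inv().apply(p-tgt(0))*1e3).round(1),"deg",np.degrees((r.inv()*R1).magnitude()).round(2))
print(np.abs(ctrl.get_obs()["joint_vel"]).max())
s=ctrl.camera("scene")[:,:,::-1]; cv2.imwrite("pics/s7.png",s); cv2.imwrite("pics/m7.png",cv2.resize(s[100:400,180:580],(800,600)))
```

```text
[0.56530006 0.03070123 0.21594349] [ 1.47279609e+02 -1.02855342e-02  7.44486263e+01] goal [0.5646 0.0308 0.214 ] [2.572 0.    1.297]
pos err mm in lens axes [1.6 0.1 1.3] deg 0.16
0.0010842497144117717
```

View pics/m7.png

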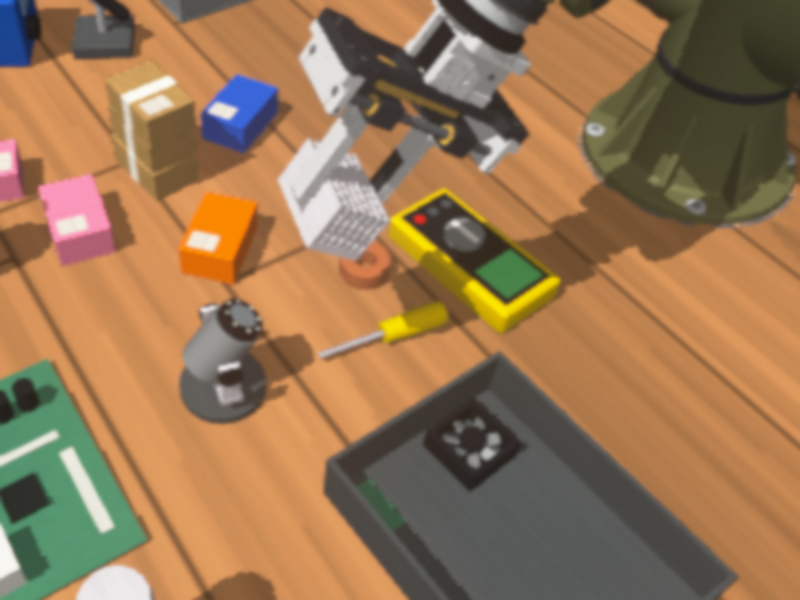

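The heat sink is held with its underside facing the lens (head at (240,318)), the column stands, and the fan, coil and screwdriver have not moved. Pose error is about 2 mm and 0.2°, and the arm is still, so I'm handing in.

```bash
python3 -c "
from station import ctrl
print(ctrl.hand_in())"
```

```text
the job is handed in; nothing more can be done
None
```

I stacked the loose carton squarely on the column and handed the job in at about 17 s, with the heat sink held still 12 cm in front of the lens, within about 2 mm and 0.2° of my measured target; the verdict was not shown to me.

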